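# Draw the blind plug out of an angled weld fixture with its threaded puller

## Robot

A 6-joint arm with a two-finger parallel gripper is mounted at the origin on the work surface. World frame = base frame: x ahead of the robot, y to its left, z up, the work surface at z = 0. Lengths are in mm, angles in rad, forces in N, time in s.
With the tool pointing down it reaches from about 350 to 975 mm from the base axis. Payload 7.1 kg.
Tool frame: the origin (TCP) lies at the very end of the fingers, on their centre line; the grasp point (between the pads) lies 19 mm behind it (bot.pinch_z is the z of the grasp point in the tool frame, in mm); z points along the fingers, y is the line along which they close (so a half turn about z gives the same grasp; the last joint's range is limited). The gripper opens to 88 mm and grips with 3 to 60 N. Pads are 20 mm wide; open, the fingers measure 115 mm over their backs; the gripper's body (75 mm by 178 mm) begins 61 mm behind the grasp point.
Start: joints at [1.302, 0.423, 1.63, -0, 1.089, -0.019], TCP at [154.475, 605.592, 222.675] pointing down, gripper open.
Joint ranges: [-3, 3], [-0.9, 2.11], [0.09, 2.58], [-1.31, 4.45], [0.11, 2.69], [-2.54, 2.54]. Speed limits (rad/s): [2.39, 2.39, 3.01, 3.14, 3.14, 3.14].

## Interface

Orientations are given as a rotation vector (axis times angle).
In Python, from bench import bot gives the robot as it stands. The module is installed in compiled form; this text tells all that it offers.
- The arm moves only by the shell command python3 -m inch 'ROWS'. ROWS is JSON, a list of rows, each a list of 7 numbers: the turn, a rotation vector about the world's x, y, z in units of 10 degrees (1.0 is 10 degrees), then the shift along the world's x, y, z in mm, then the opening, from 0 (shut) to 1 (fully open). In form: [[ax, ay, az, dx, dy, dz, gripper], ...]. A call has 1 to 8 rows; each row shifts and turns the commanded pose from where the row before left it; what a row does not reach is not made up. A row lasts 1/8 s, in which the tool goes at most 62.5 mm and 10.7 degrees, less where a joint would pass 70% of its speed; a pose out of reach is approached as far as the arm can. A call is refused whole if a number of a shift passes 62.5 or a number of a turn 1, either way. A call with a gripper value outside its range is refused whole. The fingers move at their own pace and stop on an object; the grip force is fixed at half the most. Time passes only in rows, so rows that do not move let the fingers close. It gives the time, the measured TCP pose, the force, the opening and the grip force at its end, in the units of the state.
- bot.get_state(): the state, without advancing time (a new reading comes with each control period).
- bot.get_image(name): name is "scene" or "top" or "wrist"; returns a dict with "color" (480x640x3 uint8, blue, green, red), "fx", "fy", "cx", "cy" (pixels), "R" (3x3) and "t" (3): a world point X has camera coordinates R X + t. Camera axes: x right, y down, z forward; pixel columns grow to the right and rows downward; lengths in mm; the calibration is good to about 2 mm. The wrist camera is an equidistant fisheye: a pixel r from the principal point sees the ray r / f radians off the axis. A picture is of the moment at which its call begins. There is no depth.
- bot.finish_job(): hands the job in; it is judged then, once.
The state is a dict: "clock": time; "joint_positions": joint angles; "qd": joint speeds; "effort": joint torques, N m; "tool_pos": TCP position; "tool_rot": TCP orientation; "ft_force": force on the tool from outside, world axes, zero at the start; "wrist_torque": the same for the moment, N m; "grip_width": finger opening in mm; "grasp_force": force on a finger pad.
Only numpy, scipy, OpenCV 4.12 (cv2) and the standard library are available. Lean on these libraries where they do the work, as an engineer would, in place of code of your own. Each camera call takes 0.05 s, during which the arm holds its last target. There are 200 camera calls.

## Task

Take the red-handled puller from its stand, enter it in the slot of the brass plug in the leaning blue weld fixture and screw it in clockwise, without forcing it, until it is snug (about a quarter turn). Pull the plug straight out along its bore, then stand it upright in the yellow tray, setting it down before you let go, with the puller left screwed in. Leave the metal channel, the spray can and the red magnetic square where they are.

Things in the scene. Friction and masses are not known exactly. Their poses are not given: they have to be found in the camera images.
- puller_grip (a point): Centre of the loose puller's red wing handle: 50 mm along y, 15 thick (x), 35 tall (z). z runs along the rod, away from the threaded end. Below: a 12 mm rod, then a 36 mm collar, 6 thick, whose underside (shoulder) is 62.5 mm below this point. 0.16 kg. Starts upright in the stand, collar on the stand's top, handle centre 112.5 mm above the table; lifts straight out.
- puller_pin (a point): Centre of the puller's steel cross pin (its thread), 75 mm below the handle centre and 12.5 mm below the shoulder, on a 9 mm neck. The pin is round, 8 mm thick and 24 mm long, along y: parallel to the long side of the handle. Its lowest point is 16.5 mm below the shoulder.
- plug_top (a point): Centre of the outer face of the loose brass plug (38 x 38 mm, 47 long, 0.35 kg). z points out along the axis, leaning 0.55 rad from vertical to the robot's side. Slot in the face: 12 mm wide, 28 long along y, over a cavity 23 deep. Enter the puller with its handle parallel to the slot (either way round), axes in line, until the shoulder rests on the face. The face is 3 mm below the fixture's.
- plug_bottom (a point): Centre of the plug's bottom, 47 mm behind its face. The slot's two lips slope underneath: a coarse right-hand thread. Turning the entered puller about 90 deg clockwise, looking down on its handle, takes the pin under the lips to a stop at about 100 deg; the other way meets a stop at once and must not be forced. The square plug cannot turn in its bore; only its weight and a loose fit (1 mm a side) hold it.
- bore (a point): Centre of the mouth of the fixture's square blind bore (40.5 mm wide, 50 mm deep); z points out of the bore along its axis. It is in the sloping top face (110 x 100 mm) of the blue block.
- fixture: Fixed angled weld fixture: a blue block with a sloping face on a 170 x 140 x 12 mm steel base, 122 mm high in all. Origin under the centre of the base; the slope faces its -x side, the bore mouth is 94 mm above the table.
- stand: Fixed aluminium block 64 x 64 x 50 mm, with a 28 mm square hole 30 mm deep in its top, that holds the puller. Origin under its centre.
- tray: Fixed yellow open tray 150 (x) x 130 (y) x 25 mm, walls and floor 4 mm thick. Origin under its centre.
- channel: Loose folded stainless channel 160 x 64 x 40 mm with a blue film inside, a bystander. Origin under its centre, long along x.
- spray: Loose white and blue spray can, 56 mm across and 150 mm high, a bystander. Origin under its centre.
- magnet: Loose red magnetic welding square, an L with 90 mm legs and a steel brace, 22 mm thick, lying flat, a bystander. Origin on the underside, in the middle of the leg along x; the other leg runs to +y.

How it is judged (in metres and radians):
On the way, in this order (a step that is already met when the one before it is completed fails the run):
1. the puller is seated in the plug and turned at least 55 degrees from the slot, the plug still home in its bore (z of puller_grip in the frame of plug_top between 0.057 and 0.0665 m and distance between puller_grip and plug_top below 0.07 m and angle between the y axis of puller_grip and the y axis of plug_top, either way round above 0.95 rad and distance between plug_top and bore below 0.012 m), for 0.2 s.
2. the plug, on the screwed-in puller, has come 44 mm out, in line with its bore (z of puller_grip in the frame of plug_top between 0.057 and 0.0665 m and distance between puller_grip and plug_top below 0.07 m and angle between the y axis of puller_grip and the y axis of plug_top, either way round above 0.95 rad and z of plug_top in the frame of bore above 0.041 m and angle between the z axis of plug_top and the z axis of bore, either way round below 0.17 rad and x of plug_top in the frame of bore between -0.012 and 0.012 m and y of plug_top in the frame of bore between -0.012 and 0.012 m), for 0.02 s.
3. the plug stands upright on the tray floor while the puller is still held (x of plug_top in the frame of tray between -0.062 and 0.062 m and y of plug_top in the frame of tray between -0.052 and 0.052 m and height (world z) of plug_top between 0.044 and 0.058 m and angle between plug_top's own z axis and vertical below 0.15 rad and z of puller_grip in the frame of plug_top between 0.057 and 0.0665 m and distance between puller_grip and plug_top below 0.07 m and angle between the y axis of puller_grip and the y axis of plug_top, either way round above 0.95 rad and contact force between plug and tray above 0.3 N and contact force between the fingers and puller above 1 N), for 0.05 s.
At the end, for the whole second after the job is handed in: The plug stands upright (within 0.15 rad) on the floor of the tray, the puller still seated in it and turned at least 55 degrees from the slot, both released and at rest (x of plug_top in the frame of tray between -0.062 and 0.062 m and y of plug_top in the frame of tray between -0.052 and 0.052 m and height (world z) of plug_top between 0.044 and 0.058 m and angle between plug_top's own z axis and vertical below 0.15 rad and z of puller_grip in the frame of plug_top between 0.057 and 0.0665 m and distance between puller_grip and plug_top below 0.07 m and angle between the y axis of puller_grip and the y axis of plug_top, either way round above 0.95 rad and linear speed of each of plug, puller below 0.02 m/s and contact force between the fingers and puller below 0.1 N); the robot touches nothing.
It fails at once if the channel is moved more than 25 mm (distance of channel from where it was at the start of the episode above 0.025 m).
It fails at once if the spray is moved more than 25 mm (distance of spray from where it was at the start of the episode above 0.025 m).
It fails at once if the magnet is moved more than 25 mm (distance of magnet from where it was at the start of the episode above 0.025 m).
It fails at once if the puller is forced in the plug (turned hard the wrong way or hard against its stop) (contact force between puller and plug above 150 N).
It also fails if it takes over 54 s, if anything falls off the work surface, if the arm or the gripper's body presses on something with over 40 N, if the wrist force passes 120 N, or if a joint passes its speed limit or range.

## Working session

There is one attempt and no reset: what is moved stays moved. The work goes in short steps, Python scripts to look and compute and a shell command to move; the robot and the scene stay as the last step left them, time stands still between calls to the robot, and variables do not carry over. Pictures are saved under pics/ and viewed, at most 13 in all, crops included, and the job is handed in when it is done.

```bash
mkdir -p pics; cat > h.py <<'E'
import numpy as np, cv2
from scipy.spatial.transform import Rotation as Ro
from bench import bot
def ray(im,u,v,fish=False):
    x=(u-im["cx"])/im["fx"]; y=(v-im["cy"])/im["fy"]
    if fish:
        r=np.hypot(x,y); d=np.array([x/r*np.sin(r),y/r*np.sin(r),np.cos(r)]) if r>1e-9 else np.array([0,0,1.])
    else: d=np.array([x,y,1.])
    R=np.array(im["R"]); t=np.array(im["t"]); d=R.T@d
    return -R.T@t, d/np.linalg.norm(d)
def onz(im,u,v,z,fish=False):
    c,d=ray(im,u,v,fish); return c+d*(z-c[2])/d[2]
def proj(im,X,fish=False):
    p=np.array(im["R"])@np.array(X,float)+np.array(im["t"])
    if fish:
        h=np.hypot(p[0],p[1]); r=np.arctan2(h,p[2]); q=p[:2]/max(h,1e-9)*r
    else: q=p[:2]/p[2]
    return np.array([im["cx"]+im["fx"]*q[0],im["cy"]+im["fy"]*q[1]])
def cross(rays):
    A=np.zeros((3,3));b=np.zeros(3)
    for c,d in rays:
        P=np.eye(3)-np.outer(d,d);A+=P;b+=P@c
    X=np.linalg.solve(A,b); return X,[np.linalg.norm((np.eye(3)-np.outer(d,d))@(X-c)) for c,d in rays]
E
python3 - <<'E'
from h import *
for n in ["scene","top"]:
    im=bot.get_image(n); cv2.imwrite(f"pics/{n}0.png",im["color"])
    c,d=ray(im,320,240);print(n,im["fx"],c,d)
s=bot.get_state();print(s)
E
```

```text
scene 433.7613977273208 [1113.17871825  399.00126615  571.11137134] [-0.62593299 -0.50951777 -0.59042318]
top 505.8935547224601 [ 410.51704822   11.73824339 1037.27303987] [ 0.21436458 -0.02194562 -0.97650715]
{'clock': 0.1, 'joint_positions': array([ 1.30197542e+00,  4.23764259e-01,  1.63059749e+00,  2.24337107e-05,
        1.08857844e+00, -1.89979133e-02]), 'qd': array([ 0.00052782, -0.00381407, -0.00218739, -0.00186055,  0.00077987,
        0.0008701 ]), 'effort': array([ 1.35567120e-04, -5.45621753e+01, -2.74325895e+01,  6.44657202e-02,
        1.88485481e-02, -6.29187616e-05]), 'tool_pos': array([154.35795895, 605.13329694, 221.98584323]), 'tool_rot': array([-3.91390980e-01, -3.11690157e+00,  2.09020404e-03]), 'ft_force': array([-0.88190041,  0.15516545, -0.08562605]), 'wrist_torque': array([ 0.01601542, -0.03634684,  0.02555501]), 'grasp_force': 0.0, 'grip_width': 87.46838986275307}
```

View pics/top0.png

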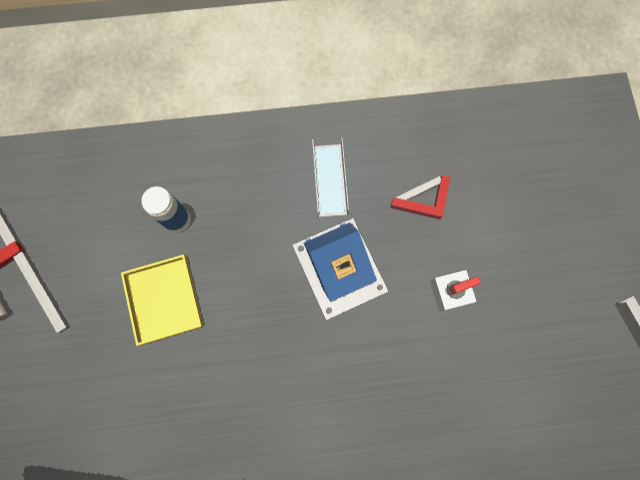

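View pics/scene0.png

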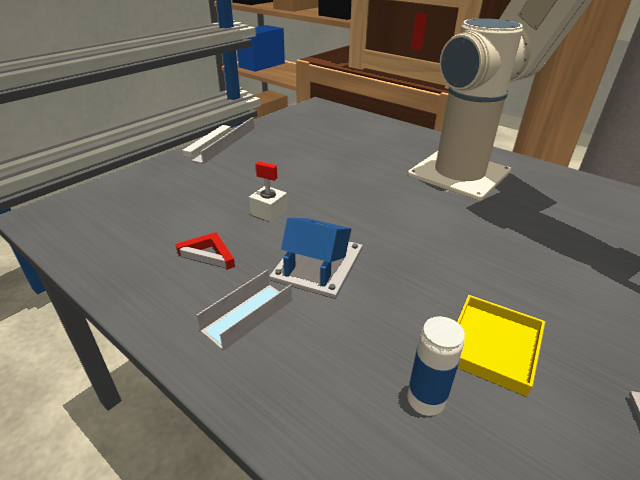

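The top view shows the tray at (161,300), the fixture at (340,268) with the brass plug at (343,266), and the puller handle at (467,285) on its stand (456,290). The scene view shows the handle at (266,171). I'll measure these by colour masks next.

```bash
python3 - <<'E'
from h import *
T=bot.get_image("top");S=bot.get_image("scene")
def mask(im,lo,hi,box):
    h=cv2.cvtColor(im["color"],cv2.COLOR_BGR2HSV); m=cv2.inRange(h,lo,hi)
    k=np.zeros_like(m);x0,y0,x1,y1=box;k[y0:y1,x0:x1]=m[y0:y1,x0:x1]
    cs,_=cv2.findContours(k,cv2.RETR_EXTERNAL,cv2.CHAIN_APPROX_NONE)
    return max(cs,key=cv2.contourArea)
def cen(c): M=cv2.moments(c);return M["m10"]/M["m00"],M["m01"]/M["m00"]
red=((0,150,80),(8,255,255))
a=mask(T,*red,(440,265,500,310));b=mask(S,*red,(245,150,290,190))
ra=cv2.minAreaRect(a);print("handle top",cen(a),ra)
X,e=cross([ray(T,*cen(a)),ray(S,*cen(b))]);print("grip",X,e)
bx=cv2.boxPoints(ra);print("handle box z130",[onz(T,*p,130)[:2].round(1) for p in bx])
y=mask(T,(22,100,80),(35,255,255),(100,230,230,360));q=cv2.minAreaRect(y);
P=np.array([onz(T,*p,25)[:2] for p in cv2.boxPoints(q)]);print("tray",P.round(1),P.mean(0),np.linalg.norm(P-np.roll(P,1,0),axis=1))
g=cv2.cvtColor(T["color"],cv2.COLOR_BGR2HSV)
w=mask(T,(0,0,150),(180,70,255),(425,260,485,315));print("stand",[onz(T,*p,50)[:2].round(1) for p in cv2.boxPoints(cv2.minAreaRect(w))])
br=mask(T,(10,60,80),(25,255,255),(320,245,365,285));q=cv2.minAreaRect(br);print("brass",q,onz(T,*q[0],92))
print("brass corners z~92",[onz(T,*p,92)[:2].round(1) for p in cv2.boxPoints(q)])
# fixture base
w=mask(T,(0,0,150),(180,70,255),(285,215,395,325));k=cv2.convexHull(w);q=cv2.minAreaRect(k)
P=np.array([onz(T,*p,12)[:2] for p in cv2.boxPoints(q)]);print("base",P.round(1),P.mean(0),np.linalg.norm(P-np.roll(P,1,0),axis=1))
v=np.hstack([cv2.resize(T["color"][240:300,310:380],None,fx=5,fy=5,interpolation=2),cv2.resize(T["color"][255:315,430:500],None,fx=5,fy=5,interpolation=2)])
cv2.imwrite("pics/crop.png",v)
E
```

```text
handle top (466.43491124260356, 284.2130177514793) ((466.3620300292969, 284.1551818847656), (7.613508224487305, 26.554433822631836), 68.19859313964844)
grip [ 499.72351716 -265.3673722   112.7225097 ] [np.float64(2.037574374713775), np.float64(2.037574374713834)]
handle box z130 [array([ 499.7, -236.7]), array([ 512.4, -284.1]), array([ 499.2, -286.8]), array([ 486.6, -239.6])]
tray [[615.8 401.9]
 [634.9 263.8]
 [479.3 235.3]
 [462.  369.2]] [548.00338952 317.55141171] [157.28259434 139.45637746 158.21625702 134.97758465]
stand [array([ 527.9, -225.9]), array([ 539. , -292.4]), array([ 471.2, -299.5]), array([ 460.6, -233.9])]
brass ((343.4072265625, 266.041259765625), (19.0885066986084, 21.01766586303711), 66.03751373291016) [562.98266642 -47.92608659  92.        ]
brass corners z~92 [array([574.3, -23.6]), array([586.6, -61.8]), array([551.7, -72.2]), array([539.6, -34.2])]
base [[ 632.4   49. ]
 [ 678.9  -87. ]
 [ 513.7 -136.9]
 [ 470.8   -4.7]] [573.93730523 -44.91904824] [170.28692228 143.74392068 172.60305916 138.96781412]
```

View pics/crop.png

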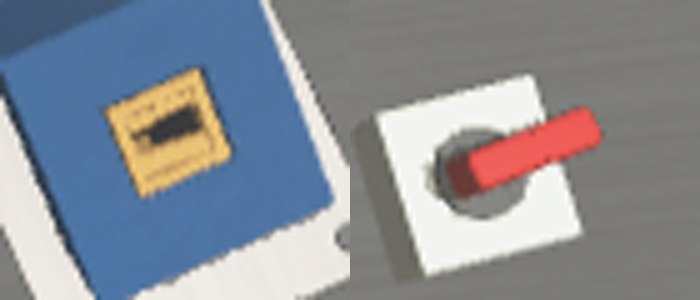

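The crop shows the plug face with the slot running from lower left to upper right at about 18° yaw. The handle stands over the collar at about 15° yaw. Estimates: grip ≈ (500,-265,112.5), plug face ≈ (563,-48,91.4), tray ≈ (548,317), fixture yaw ≈ 18°. All match the given heights and sizes. Moving above the puller.

```bash
python3 -m inch '[[0,0,-1,40,-62,0,1],[0,0,-1,40,-62,0,1],[0,0,-1,40,-62,0,1],[0,0,-1,40,-62,0,1],[0,0,-1,40,-62,0,1],[0,0,-1,40,-62,0,1],[0,0,0,40,-62,0,1],[0,0,0,40,-62,0,1]]'; python3 -m inch '[[0,0,0,5,-62,0,1],[0,0,0,5,-62,0,1],[0,0,0,5,-62,0,1],[0,0,0,5,-62,0,1],[0,0,0,5,-62,0,1],[0,0,0,0,-62,0,1],[0,0,0,0,0,0,1],[0,0,0,0,0,0,1]]'
python3 - <<'E'
from h import *
W=bot.get_image("wrist");cv2.imwrite("pics/w1.png",W["color"]);print(W["fx"],W["cx"],W["cy"],ray(W,320.01,240,1))
print(proj(W,(500,-265,112.5),1));s=bot.get_state();print(s["joint_positions"],Ro.from_rotvec(s["tool_rot"]).as_matrix().round(3))
E
```

```text
clock: 1.2
tool_pos: [426.4, 183.7, 222.9]
tool_rot: [1.897, 2.504, 0.001]
ft_force: [1.2, 0.2, 0.4]
grip_width: 87.6
grasp_force: 0.0
clock: 2.2
tool_pos: [450.1, -186.4, 222.4]
tool_rot: [-1.898, -2.502, -0.0]
ft_force: [-0.5, -0.1, -0.3]
grip_width: 88.2
grasp_force: 0.0
371.64829954431775 319.90793967558244 234.9949071200312 (array([ 428.11031139, -107.18429741,  384.71614257]), array([ 0.0841336, -0.2992268, -0.9504656]))
[350.99033619 331.10710521]
[-4.15838453e-01  2.20702645e-01  1.92790330e+00  2.98614232e-04
  9.93897539e-01 -6.90177209e-01] [[-0.271  0.963 -0.001]
 [ 0.963  0.271  0.001]
 [ 0.001 -0.001 -1.   ]]
```

View pics/w1.png

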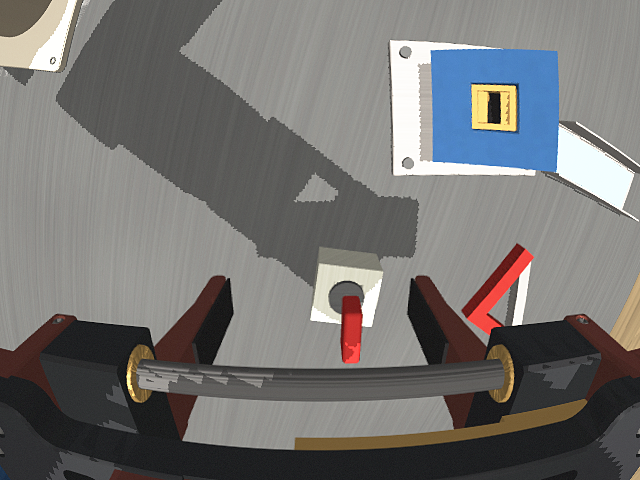

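The wrist view shows the handle edge-on at (351,330), well aligned with the fingers (no visible yaw error), and the plug and slot at (495,107). I'll combine the views.

```bash
cat >> h.py <<'E'
def blob(im,lo,hi,box):
    h=cv2.cvtColor(im["color"],cv2.COLOR_BGR2HSV); m=cv2.inRange(h,lo,hi)
    k=np.zeros_like(m);x0,y0,x1,y1=box;k[y0:y1,x0:x1]=m[y0:y1,x0:x1]
    cs,_=cv2.findContours(k,cv2.RETR_EXTERNAL,cv2.CHAIN_APPROX_NONE)
    return max(cs,key=cv2.contourArea)
def cen(c): M=cv2.moments(c);return M["m10"]/M["m00"],M["m01"]/M["m00"]
RED=((0,150,80),(8,255,255)); BRASS=((12,60,60),(28,255,255))
E
python3 - <<'E'
from h import *
T=bot.get_image("top");S=bot.get_image("scene");W=bot.get_image("wrist")
a=blob(T,*RED,(440,265,500,310));b=blob(S,*RED,(245,150,290,190));w=blob(W,*RED,(330,285,375,375))
rs=[ray(T,*cen(a)),ray(S,*cen(b)),ray(W,*cen(w),1)]
print("3",cross(rs),"TW",cross([rs[0],rs[2]]))
q=cv2.boxPoints(cv2.minAreaRect(w));print(q,[onz(W,*p,130,1).round(1) for p in q],[onz(W,*p,95,1).round(1) for p in q])
h=blob(W,(0,0,200),(180,60,255),(305,240,390,330))
b1=blob(T,*BRASS,(320,245,365,285));b2=blob(W,*BRASS,(460,75,530,140))
print("brass",cen(b1),cen(b2),cross([ray(T,*cen(b1)),ray(W,*cen(b2),1)]),onz(W,*cen(b2),91.4,1))
E
```

```text
Traceback (most recent call last):
  File "h.py", line 28, in blob
    return max(cs,key=cv2.contourArea)
ValueError: max() iterable argument is empty
```

```bash
python3 - <<'E'
from h import *
T=bot.get_image("top");S=bot.get_image("scene");W=bot.get_image("wrist")
T["color"]=cv2.imread("pics/top0.png");S["color"]=cv2.imread("pics/scene0.png")
a=blob(T,*RED,(440,265,500,310));b=blob(S,*RED,(245,150,290,190));w=blob(W,*RED,(330,285,375,375))
rs=[ray(T,*cen(a)),ray(S,*cen(b)),ray(W,*cen(w),1)]
print("3",cross(rs),"TW",cross([rs[0],rs[2]]))
q=cv2.boxPoints(cv2.minAreaRect(w));print(q,[onz(W,*p,130,1).round(1) for p in q],[onz(W,*p,95,1).round(1) for p in q])
b1=blob(T,*BRASS,(320,245,365,285));b2=blob(W,*BRASS,(460,75,530,140))
print("brass",cen(b1),cen(b2),cross([ray(T,*cen(b1)),ray(W,*cen(b2),1)]),onz(W,*cen(b2),91.4,1))
E
```

```text
3 (array([ 499.62086377, -264.70691245,  112.26076174]), [np.float64(2.559094565706528), np.float64(1.4075188806770156), np.float64(1.357014718400534)]) TW (array([ 502.43210673, -270.88694238,   99.07353722]), [np.float64(0.24588984898858596), np.float64(0.24588984898864835)])
[[337.52    362.64   ]
 [341.2615  295.2923 ]
 [361.14456 296.3969 ]
 [357.40305 363.74463]] [array([ 495.3, -287.5,  130. ]), array([ 479.2, -225.1,  130. ]), array([ 494.3, -221.9,  130. ]), array([ 512.1, -284.4,  130. ])] [array([ 504.5, -312.4,   95. ]), array([ 486.2, -241.4,   95. ]), array([ 503.3, -237.8,   95. ]), array([ 523.6, -308.9,   95. ])]
brass (343.26303538175046, 266.0558659217877) (493.0659713168188, 108.1688830943068) (array([563.65064162, -47.96286785,  88.3209031 ]), [np.float64(0.10641176427736447), np.float64(0.10641176427735417)]) [562.32250437 -48.64243619  91.4       ]
```

```bash
python3 -m inch '[[0,0,0,25,-39,0,1],[0,0,0,24,-39,0,1],[0,0,0,0,0,-43,1],[0,0,0,0,0,-43,1],[0,0,0,0,0,0,1],[0,0,0,0,0,0,1]]'
python3 - <<'E'
from h import *
W=bot.get_image("wrist");cv2.imwrite("pics/w2.png",W["color"][240:480,200:520])
w=blob(W,*RED,(300,200,420,420));q=cv2.boxPoints(cv2.minAreaRect(w));s=bot.get_state();R=Ro.from_rotvec(s["tool_rot"]).as_matrix()
print(q,cen(w))
for z in(130,95):print(z,[(R.T@(onz(W,*p,z,1)-s["tool_pos"])).round(1) for p in q])
E
```

```text
clock: 3.3
tool_pos: [500.4, -264.6, 137.9]
tool_rot: [1.896, 2.503, 0.0]
ft_force: [0.3, -0.4, -0.2]
grip_width: 87.9
grasp_force: 0.0
[[303. 222.]
 [332. 222.]
 [332. 325.]
 [303. 325.]] (317.1631369757371, 273.6018864566649)
130 [array([35.9, -8.1,  8.4]), array([35.9,  5.6,  8.4]), array([-20.6,   6.3,   8.6]), array([-20.7,  -9. ,   8.5])]
95 [array([26.3, -9.8, 43.4]), array([26.3,  6.8, 43.5]), array([-41.9,   7.7,  43.6]), array([-41.9, -10.9,  43.6])]
```

View pics/w2.png

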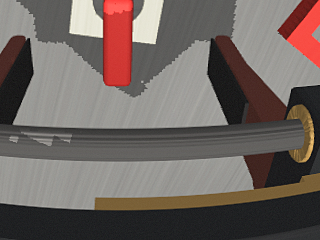

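The crop shows the handle at (117,40), parallel to the open fingers and centred within about 2–3 mm. I'll make a small correction, then descend and close.

```bash
python3 -m inch '[[0,0,0,-1.5,2,0,1],[0,0,0,0,0,-22,1],[0,0,0,0,0,-22,1],[0,0,0,0,0,0,1],[0,0,0,0,0,0,0],[0,0,0,0,0,0,0],[0,0,0,0,0,0,0],[0,0,0,0,0,0,0]]';python3 -m inch '[[0,0,0,0,0,0,0],[0,0,0,0,0,0,0],[0,0,0,0,0,0,0],[0,0,0,0,0,30,0],[0,0,0,0,0,40,0],[0,0,0,0,0,60,0],[0,0,0,0,0,0,0],[0,0,0,0,0,0,0]]'
python3 - <<'E'
from h import *
W=bot.get_image("wrist");cv2.imwrite("pics/w3.png",W["color"][200:480,160:500])
w=blob(W,*RED,(280,180,420,420));q=cv2.boxPoints(cv2.minAreaRect(w));s=bot.get_state();R=Ro.from_rotvec(s["tool_rot"]).as_matrix()
print(q,cen(w),R.round(3),s["joint_positions"])
z0=s["tool_pos"][2]+19
for z in(z0+17.5,z0-17.5):print(z,[(R.T@(onz(W,*p,z,1)-s["tool_pos"])).round(1) for p in q])
S=bot.get_image("scene");cv2.imwrite("pics/s3.png",S["color"][60:260,160:400])
E
```

```text
clock: 4.35
tool_pos: [498.2, -262.6, 93.0]
tool_rot: [1.897, 2.503, 0.0]
ft_force: [-0.1, 0.3, -0.4]
grip_width: 51.6
grasp_force: 0.0
clock: 5.35
tool_pos: [497.4, -262.2, 222.0]
tool_rot: [-1.897, -2.503, 0.0]
ft_force: [-0.1, -0.5, -1.9]
grip_width: 14.9
grasp_force: 30.0
[[303. 247.]
 [337. 247.]
 [337. 366.]
 [303. 366.]] (319.95562627066204, 305.98377972244316) [[-0.27   0.963 -0.002]
 [ 0.963  0.27   0.001]
 [ 0.002 -0.002 -1.   ]] [-5.06293895e-01  3.34013735e-01  1.77089179e+00 -5.42332974e-06
  1.03940513e+00 -7.80079240e-01]
257.6806980532922 [array([ 37.8,  -5.6, -36.4]), array([ 37.9,   6.7, -36.4]), array([-15.4,   7.7, -36.5]), array([-15.4,  -6.6, -36.5])]
222.68069805329222 [array([25.6, -7.2, -1.4]), array([25.6,  8.4, -1.5]), array([-42.4,   9.8,  -1.6]), array([-42.4,  -8.5,  -1.6])]
```

View pics/w3.png

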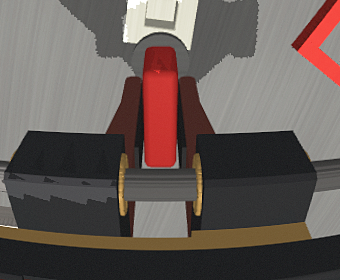

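The handle is firmly held (14.9 mm, 30 N) and centred between the pads. I'll tilt and move to hover over the plug, then look from near.

```bash
python3 -m inch '[[0,0,0.21,4,49.5,0,0],[0.24,-0.75,0,4,49.5,0,0],[0.24,-0.75,0,4,49.5,0,0],[0.24,-0.75,0,4,49.3,0,0],[0.24,-0.75,0,0,0,-20,0],[0,0,0,0,0,-25,0],[0,0,0,0,0,0,0],[0,0,0,0,0,0,0]]'
python3 - <<'E'
from h import *
W=bot.get_image("wrist");cv2.imwrite("pics/w4.png",W["color"])
s=bot.get_state();R=Ro.from_rotvec(s["tool_rot"]).as_matrix()
print(R.round(3),s["joint_positions"])
print(proj(W,(563,-48.3,91.4),1))
E
```

```text
clock: 6.45
tool_pos: [515.3, -60.4, 184.5]
tool_rot: [1.638, 2.263, 0.595]
ft_force: [0.4, -0.1, -2.0]
grip_width: 14.8
grasp_force: 30.0
[[-0.315  0.831  0.458]
 [ 0.949  0.271  0.162]
 [ 0.011  0.486 -0.874]] [-0.31828415  0.2074605   2.18436174  0.75681543  0.44734173 -1.27791794]
[316.56399395 239.10659973]
```

View pics/w4.png

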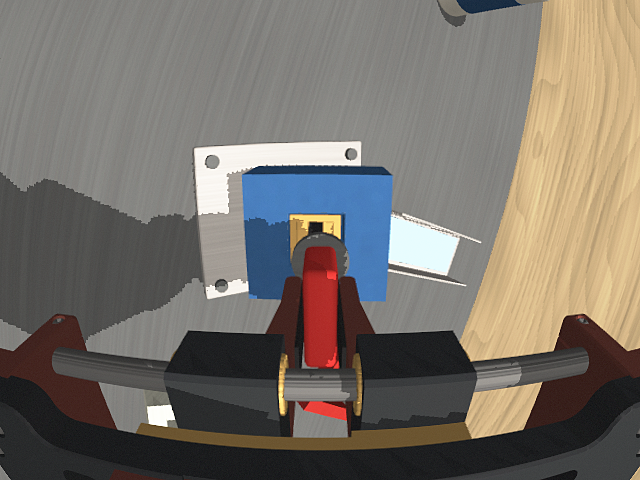

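The view shows the blue face with top corners at (243,176) and (391,176). The plug's upper edge is at row 213 (columns 290–343), and the slot at (316,228) is partly behind the collar. I'll fit edges on the face plane.

```bash
cat >> h.py <<'E'
def frame(phi,th=.55):
    c,s=np.cos(phi),np.sin(phi); ex=np.array([c*np.cos(th),s*np.cos(th),np.sin(th)]);ey=np.array([-s,c,0]);return np.array([ex,ey,np.cross(ex,ey)])
def onplane(im,u,v,P,n,fish=False):
    c,d=ray(im,u,v,fish);return c+d*((P-c)@n)/(d@n)
E
python3 - <<'E'
from h import *
W=bot.get_image("wrist");im=W["color"];h=cv2.cvtColor(im,cv2.COLOR_BGR2HSV)
blue=cv2.inRange(h,(100,100,40),(118,255,255)); br=cv2.inRange(h,(12,80,40),(30,255,255)); br[260:]=0;br[:,:270]=0;br[:,370:]=0
# edge pixels
rows=range(185,295,4)
L=[(np.flatnonzero(blue[r,220:420])[0]+220-.5,r) for r in rows]; Rr=[(np.flatnonzero(blue[r,220:420])[-1]+220+.5,r) for r in rows]
print(L[::6],Rr[::6])
cols=range(294,341,4); bt=[(c,np.flatnonzero(br[:,c])[0]-.5) for c in cols]
brow=range(217,232,2); bl=[(np.flatnonzero(br[r])[0]-.5,r) for r in brow]; bR=[(np.flatnonzero(br[r])[-1]+.5,r) for r in brow]
dark=cv2.inRange(h,(0,0,0),(180,255,45)); 
print(bt,bl,bR)
for r in range(218,236,2): print(r,''.join('B' if br[r,c] else ('d' if dark[r,c] else '.') for c in range(285,350)))
phi=np.radians(17.8);F=frame(phi);P=np.array([563,-48.3,91.4]);n=F[2]
def fit(pts,off): 
    Q=np.array([F@(onplane(W,u,v,P+off*n,n,1)-P) for u,v in pts]); vx,vy,x0,y0=cv2.fitLine(Q[:,:2].astype(np.float32),cv2.DIST_HUBER,0,.01,.01).ravel(); return np.round([vx,vy,x0,y0],3),Q[:,:2].mean(0).round(2)
for nm,p,o in(("blueL",L,3),("blueR",Rr,3),("plug +y",bt,0),("plug -x",bl,0),("plug +x",bR,0)):print(nm,fit(p,o))
# blue top edge
# front-face top edge by gray level change
g=im[:,:,0].astype(int)
te=[(c,155+int(np.argmax(g[160:195,c]-g[155:190,c]))+2.5) for c in range(255,385,6)];print(te[::5],fit(te,3))
cv2.imwrite("pics/c5.png",cv2.resize(im[160:300,230:400],None,fx=4,fy=4,interpolation=0))
s=bot.get_state();print(s["tool_pos"],Ro.from_rotvec(s["tool_rot"]).as_matrix().round(3))
E
```

```text
[(np.float64(241.5), 185), (np.float64(242.5), 209), (np.float64(243.5), 233), (np.float64(245.5), 257), (np.float64(247.5), 281)] [(np.float64(390.5), 185), (np.float64(390.5), 209), (np.float64(388.5), 233), (np.float64(386.5), 257), (np.float64(385.5), 281)]
[(294, np.float64(213.5)), (298, np.float64(213.5)), (302, np.float64(213.5)), (306, np.float64(213.5)), (310, np.float64(213.5)), (314, np.float64(213.5)), (318, np.float64(213.5)), (322, np.float64(213.5)), (326, np.float64(213.5)), (330, np.float64(213.5)), (334, np.float64(213.5)), (338, np.float64(213.5))] [(np.float64(288.5), 217), (np.float64(288.5), 219), (np.float64(288.5), 221), (np.float64(288.5), 223), (np.float64(288.5), 225), (np.float64(288.5), 227), (np.float64(288.5), 229), (np.float64(288.5), 231)] [(np.float64(339.5), 217), (np.float64(339.5), 219), (np.float64(339.5), 221), (np.float64(339.5), 223), (np.float64(339.5), 225), (np.float64(339.5), 227), (np.float64(339.5), 229), (np.float64(339.5), 231)]
218 ....BBBBBBBBBBBBBBBBBBBBBBBBBBBBBBBBBBBBBBBBBBBBBBBBBBB..........
220 ....BBBBBBBBBBBBBBBBBBBBBBBBBBBBB
[... 623 characters left out ...]
1.04]))
blueR (array([ 3.000e-03, -1.000e+00,  5.471e+01,  2.560e+00], dtype=float32), array([54.7 ,  0.85]))
plug +y (array([ 1.0000e+00,  1.3000e-02, -1.3300e-01,  1.9538e+01], dtype=float32), array([ 0.16, 19.54]))
plug -x (array([ 1.9000e-02,  1.0000e+00, -2.0545e+01,  1.1154e+01], dtype=float32), array([-20.54,  11.15]))
plug +x (array([ 0.018, -1.   , 17.771, 11.725], dtype=float32), array([17.77, 11.72]))
[(255, 172.5), (285, 171.5), (315, 171.5), (345, 157.5), (375, 175.5)] (array([ 1.0000e+00, -1.6000e-02,  2.0430e+00,  5.0476e+01], dtype=float32), array([ 1.59, 50.71]))
[515.7982315  -60.55590419 185.34736888] [[-0.315  0.831  0.458]
 [ 0.949  0.271  0.162]
 [ 0.01   0.486 -0.874]]
```

View pics/c5.png

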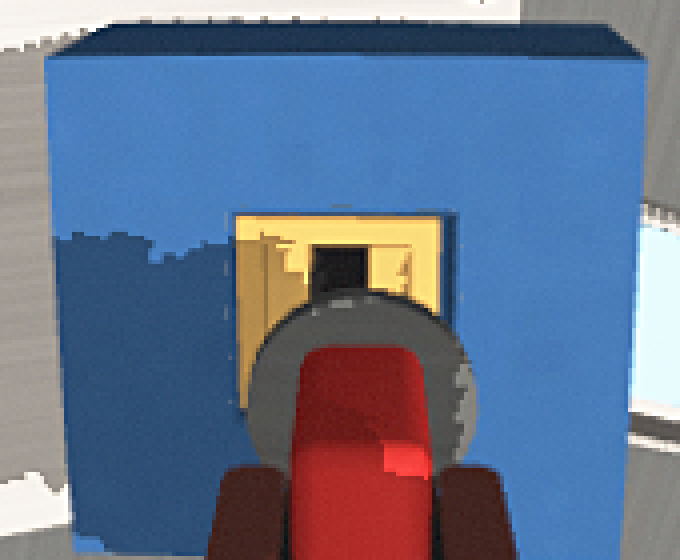

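The blue face edges come out at ±54.8 mm (110 wide), so the fixture yaw is about 18° and the model fits. The plug rests about 1.4 mm downhill in its bore. Next I'll calibrate the collar's appearance against prediction and get the move.

```bash
cat >> h.py <<'E'
PHI=np.radians(18.0);F=frame(PHI);N=F[2]
PT=np.array([563,-48.3,91.4])+F.T@[-1.4,.3,0]
RT=np.array([F[1],np.cross(-N,F[1]),-N]).T
def go(d,dx=0,dy=0,turn=0):
    "move needed to bring the pin axis to face coords dx,dy with TCP d above face; turn (deg) about N"
    s=bot.get_state();R=Ro.from_rotvec(s["tool_rot"]);t=Ro.from_rotvec(N*np.radians(turn))*Ro.from_matrix(RT)
    rv=np.degrees((t*R.inv()).as_rotvec())/10; p=PT+F.T@[dx,dy,d]
    print("turn",rv.round(3),"shift",(p-s["tool_pos"]).round(2),"now",(F@(s["tool_pos"]-PT)).round(2),"F",(F@s["ft_force"]).round(1),"M",(F@s["wrist_torque"]).round(2),"grip",round(s["grip_width"],1),s["clock"])
def collar(W):
    s=bot.get_state();R=Ro.from_rotvec(s["tool_rot"]).as_matrix();a=np.linspace(0,2*np.pi,73)
    return np.array([proj(W,s["tool_pos"]+R@[18*np.cos(k),18*np.sin(k),37.5],1) for k in a])
E
python3 - <<'E'
from h import *
W=bot.get_image("wrist");c=collar(W);print("collar pred cols",c[:,0].min(),c[:,0].max(),"top row",c[:,1].min());go(80)
E
```

```text
collar pred cols 288.5815457053997 350.48554903005316 top row 238.18935395452394
turn [ 0.021 -0.247 -0.04 ] shift [  6.19  -0.75 -26.6 ] now [  9.08   2.63 105.63] F [ 0.3 -0.8 -1.4] M [-0.09  0.41 -0.01] grip 14.9 6.6
```

```bash
python3 -m inch '[[0.02,-0.25,-0.04,-1.3,-3.2,-13.8,0],[0,0,0,0,0,0,0],[0,0,0,0,0,0,0],[0,0,0,0,0,0,0]]'
python3 - <<'E'
from h import *
W=bot.get_image("wrist");S=bot.get_image("scene");c=collar(W);print("collar pred cols",c[:,0].min(),c[:,0].max(),"top row",c[:,1].min());go(95)
v=cv2.resize(W["color"][200:350,250:400],None,fx=4,fy=4,interpolation=0)
s=cv2.resize(S["color"][130:280,230:380],None,fx=4,fy=4,interpolation=0)[:, :]
o=np.hstack([v,s]);o=cv2.resize(o,(800,400),interpolation=cv2.INTER_AREA);cv2.imwrite("pics/c6.png",o)
st=bot.get_state();R=Ro.from_rotvec(st["tool_rot"]).as_matrix()
for k in(-19,37.5,43.5,60):print(k,proj(S,st["tool_pos"]+R@[0,0,k]),proj(W,st["tool_pos"]+R@[0,0,k],1))
E
```

```text
clock: 7.1
tool_pos: [514.6, -63.7, 171.7]
tool_rot: [1.616, 2.225, 0.628]
ft_force: [-0.4, 0.8, -2.0]
grip_width: 15.0
grasp_force: 30.0
collar pred cols 287.97670214888996 349.84560857984224 top row 237.88890447810735
turn [ 0.001  0.001 -0.001] shift [ 0.15 -0.12  0.12] now [-0.15  0.16 94.96] F [-1.5  0.9 -1. ] M [-0.    0.5  -0.01] grip 14.6 7.2
-19 [332.82180449 166.92068551] [318.68305698 315.93093885]
37.5 [326.87208654 195.47185739] [318.9062413  267.39975738]
43.5 [326.24525632 198.479855  ] [318.92427305 263.56859165]
60 [324.52637209 206.72833998] [318.96974323 253.96382433]
```

View pics/c6.png

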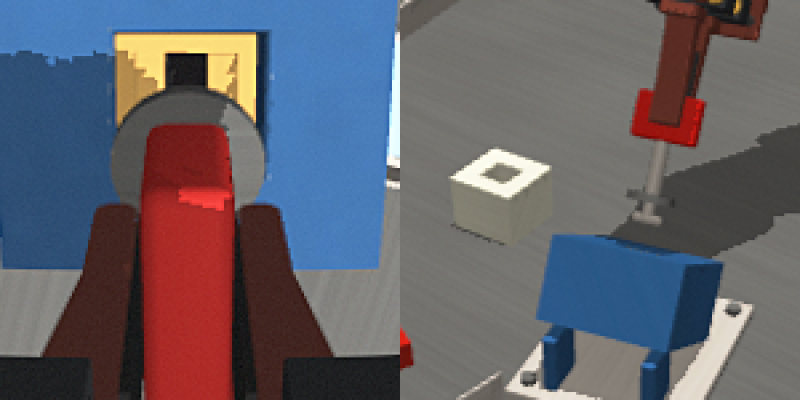

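The scene panel shows the pads holding the handle about 14 mm higher on it than planned, because I lifted before the grip had closed. The collar is at crop (650,197), with the pin parallel to the handle and visible at (646,217). The wrist panel shows collar columns 291–349 and top row 233. I'll work out the real offset.

```bash
python3 - <<'E'
from h import *
W=bot.get_image("wrist");S=bot.get_image("scene");st=bot.get_state();R=Ro.from_rotvec(st["tool_rot"]).as_matrix();a=np.linspace(0,2*np.pi,73)
for o in(0,10,12,14,16):
    c=np.array([proj(W,st["tool_pos"]+R@[18*np.cos(k),18*np.sin(k),37.5+o],1) for k in a])
    print(o,c[:,0].min().round(1),c[:,0].max().round(1),c[:,1].min().round(1),"scene grip",proj(S,st["tool_pos"]+R@[0,0,-19+o]).round(1),"pin",proj(S,st["tool_pos"]+R@[0,0,56+o]).round(1))
r=blob(S,*RED,(300,150,370,200));print("red scene",cen(r),cv2.boundingRect(r))
g=cv2.cvtColor(W["color"],cv2.COLOR_BGR2HSV)
for row in(245,255,262,268):
    m=g[row,280:365,1]; print(row,(np.flatnonzero(m<70)+280)[[0,-1]])
print("top",[ (c,np.flatnonzero(g[225:250,c,1]<60)[:1]+225) for c in range(312,330,3)])
E
```

```text
0 287.9 349.7 237.9 scene grip [332.9 167. ] pin [325.1 204.8]
10 289.2 348.5 232.7 scene grip [331.9 172.1] pin [324.  209.8]
12 289.4 348.3 231.7 scene grip [331.7 173.1] pin [323.8 210.8]
14 289.7 348.0 230.7 scene grip [331.4 174.1] pin [323.6 211.8]
16 289.9 347.8 229.8 scene grip [331.2 175.1] pin [323.4 212.8]
red scene (330.6028825513646, 169.72462434835938) (317, 150, 27, 35)
245 [297 343]
255 [292 348]
262 [291 348]
268 [293 348]
top [(312, array([234])), (315, array([225])), (318, array([225])), (321, array([225])), (324, array([225])), (327, array([234]))]
```

Offset along the tool is about 13 mm. The pin sits about (+0.7, −1.1) mm off in face coordinates, so I'll correct that, then descend to just above the face and enter gently.

```bash
python3 -m inch '[[0,0,0,-0.8,0.8,-0.3,0],[0,0,0,5,1.6,-8.5,0],[0,0,0,5,1.6,-8.5,0],[0,0,0,1.5,0.5,-2.6,0],[0,0,0,1.5,0.5,-2.6,0],[0,0,0,0,0,0,0]]'
python3 - <<'E'
from h import *
go(56.5,-.7,1)
E
```

```text
clock: 8.05
tool_pos: [526.1, -58.5, 148.4]
tool_rot: [1.617, 2.225, 0.628]
ft_force: [-0.5, 0.1, -1.1]
grip_width: 14.5
grasp_force: 30.0
turn [-0.002 -0.004  0.001] shift [ 6.74  1.79 -9.93] now [-1.45  1.39 68.61] F [-0.9  0.2 -0.7] M [-0.01  0.4   0.08] grip 14.5 8.05
```

```bash
python3 -m inch '[[0,0,0,1.5,0.5,-2.6,0],[0,0,0,1.5,0.5,-2.6,0],[0,0,0,0,0,0,0]]'
python3 -c "
from h import *
go(56.5,-.7,1)"
python3 -m inch '[[0,0,0,1.5,0.5,-2.6,0],[0,0,0,0,0,0,0]]'
python3 -c "
from h import *
go(56.5,-.7,1)"
```

```text
clock: 8.43
tool_pos: [529.1, -57.5, 143.0]
tool_rot: [1.617, 2.226, 0.628]
ft_force: [-0.8, 0.3, -2.1]
grip_width: 14.9
grasp_force: 30.0
turn [-0.002 -0.005  0.   ] shift [ 3.73  0.74 -4.58] now [-1.53  1.44 62.37] F [-1.7  0.5 -1.5] M [-0.02  0.5   0.01] grip 14.9 8.425
clock: 8.68
tool_pos: [530.7, -57.0, 140.5]
tool_rot: [1.617, 2.225, 0.628]
ft_force: [0.8, -1.2, -1.7]
grip_width: 15.1
grasp_force: 30.0
turn [-0.002 -0.004  0.001] shift [ 2.13  0.28 -2.02] now [-1.45  1.39 59.33] F [-0.5 -1.4 -1.6] M [-0.03  0.35  0.01] grip 15.1 8.675
```

Pin is about 13 mm in with no side force. Approaching shoulder contact in small steps.

```bash
python3 -m inch '[[0,0,0,0.7,0.2,-1.3,0],[0,0,0,0,0,0,0]]'
python3 -c "
from h import *
go(56.5,-.7,1)"
python3 -m inch '[[0,0,0,0.7,0.2,-1.3,0],[0,0,0,0,0,0,0]]'
python3 -c "
from h import *
go(56.5,-.7,1)"
python3 -m inch '[[0,0,0,0.5,0.2,-0.9,0],[0,0,0,0,0,0,0]]'
python3 -c "
from h import *
go(56.5,-.7,1)"
```

```text
clock: 8.93
tool_pos: [531.4, -56.8, 139.3]
tool_rot: [1.617, 2.225, 0.628]
ft_force: [1.8, 0.8, -0.8]
grip_width: 14.4
grasp_force: 30.0
turn [-0.001 -0.003  0.   ] shift [ 1.42  0.08 -0.86] now [-1.42  1.36 57.95] F [ 1.3  0.2 -1.7] M [-0.04  0.37  0.02] grip 14.4 8.925
clock: 9.18
tool_pos: [532.0, -56.8, 138.5]
tool_rot: [1.617, 2.225, 0.628]
ft_force: [-4.9, -1.3, 6.6]
grip_width: 15.1
grasp_force: 30.0
turn [-0.001  0.001  0.002] shift [ 0.84  0.01 -0.04] now [-1.36  1.25 56.95] F [-0.9  0.2  8.3] M [0.04 0.43 0.  ] grip 15.1 9.175
clock: 9.43
tool_pos: [532.1, -56.7, 138.5]
tool_rot: [1.616, 2.224, 0.628]
ft_force: [-17.0, -3.8, 23.8]
grip_width: 14.6
grasp_force: 30.0
turn [0.001 0.008 0.003] shift [ 0.69 -0.04  0.02] now [-1.25  1.25 56.82] F [-2.3  1.6 29.4] M [0.25 0.76 0.02] grip 14.6 9.425
```

Shoulder contact at 56.9 mm (prediction 56.5), so it's seated. I'll relieve the pressure and start turning clockwise, which is about the world axis (0.497, 0.162, −0.853).

```bash
python3 -m inch '[[0,0,0,-0.4,-0.1,0.7,0],[0.25,0.08,-0.43,0,0,0,0],[0.25,0.08,-0.43,0,0,0,0],[0.25,0.08,-0.43,0,0,0,0],[0,0,0,0,0,0,0]]'
python3 -c "
from h import *
go(56.9,-1.3,1.25,-15)"
python3 -m inch '[[0.25,0.08,-0.43,0,0,0,0],[0.25,0.08,-0.43,0,0,0,0],[0.25,0.08,-0.43,0,0,0,0],[0,0,0,0,0,0,0]]'
python3 -c "
from h import *
go(56.9,-1.3,1.25,-30)"
```

```text
clock: 10.05
tool_pos: [532.5, -57.0, 138.7]
tool_rot: [1.928, 2.024, 0.695]
ft_force: [-5.0, -2.5, 10.4]
grip_width: 15.2
grasp_force: 30.0
turn [-0.005  0.008  0.02 ] shift [-0.44  0.23 -0.22] now [-0.89  0.9  56.91] F [ 0.7 -0.8 11.8] M [-0.01  0.39 -0.07] grip 15.2 10.05
clock: 10.55
tool_pos: [532.8, -57.2, 138.9]
tool_rot: [2.218, 1.785, 0.753]
ft_force: [-4.9, -2.4, 10.4]
grip_width: 15.0
grasp_force: 30.0
turn [-0.007  0.013  0.033] shift [-0.78  0.44 -0.38] now [-0.58  0.59 56.91] F [ 0.9 -0.7 11.7] M [-0.18  0.26 -0.12] grip 15.0 10.55
```

```bash
python3 -m inch '[[0.25,0.08,-0.43,0,0,0,0],[0.25,0.08,-0.43,0,0,0,0],[0.25,0.08,-0.43,0,0,0,0],[0.25,0.08,-0.43,0,0,0,0],[0,0,0,0,0,0,0]]'
python3 -c "
from h import *
go(56.9,-1.3,1.25,-50)"
python3 -m inch '[[0.25,0.08,-0.43,0,0,0,0],[0.25,0.08,-0.43,0,0,0,0],[0.25,0.08,-0.43,0,0,0,0],[0,0,0,0,0,0,0]]'
python3 -c "
from h import *
go(56.9,-1.3,1.25,-65)"
python3 -m inch '[[0.25,0.08,-0.43,0,0,0,0],[0.25,0.08,-0.43,0,0,0,0],[0,0,0,0,0,0,0]]'
python3 -c "
from h import *
go(56.9,-1.3,1.25,-75)"
```

```text
clock: 11.18
tool_pos: [533.3, -57.6, 139.1]
tool_rot: [2.564, 1.406, 0.814]
ft_force: [-4.5, -4.0, 10.6]
grip_width: 14.9
grasp_force: 30.0
turn [-0.007  0.018  0.052] shift [-1.22  0.85 -0.58] now [-0.23  0.06 56.92] F [ 0.8 -2.4 11.9] M [-0.46  0.17 -0.02] grip 14.9 11.175
clock: 11.68
tool_pos: [533.5, -57.8, 139.2]
tool_rot: [2.786, 1.079, 0.847]
ft_force: [-3.9, -3.7, 9.8]
grip_width: 14.8
grasp_force: 30.0
turn [-0.006  0.019  0.065] shift [-1.42  1.03 -0.69] now [-0.06 -0.17 56.94] F [ 1.  -2.3 10.9] M [-0.59  0.11 -0.02] grip 14.8 11.675
clock: 12.05
tool_pos: [533.6, -57.9, 139.2]
tool_rot: [-2.893, -0.836, -0.855]
ft_force: [-3.0, -4.8, 8.7]
grip_width: 14.8
grasp_force: 30.0
turn [-0.007  0.019  0.075] shift [-1.51  1.15 -0.73] now [ 0.   -0.31 56.95] F [ 0.9 -3.6  9.6] M [-0.66  0.1  -0.01] grip 14.8 12.05
```

```bash
python3 -m inch '[[0.25,0.08,-0.43,0,0,0,0],[0.15,0.05,-0.26,0,0,0,0],[0,0,0,0,0,0,0]]'
python3 -c "
from h import *
go(56.9,-1.3,1.25,-83)"
python3 -m inch '[[0.15,0.05,-0.26,0,0,0,0],[0.1,0.03,-0.17,0,0,0,0],[0,0,0,0,0,0,0]]'
python3 -c "
from h import *
go(56.9,-1.3,1.25,-88)"
```

```text
clock: 12.42
tool_pos: [533.6, -57.9, 139.2]
tool_rot: [-2.91, -0.624, -0.841]
ft_force: [-3.6, -4.5, 10.1]
grip_width: 14.8
grasp_force: 30.0
turn [-0.006  0.017  0.081] shift [-1.56  1.21 -0.74] now [ 4.000e-02 -3.900e-01  5.695e+01] F [ 1.2 -3.2 11.1] M [-0.68  0.12 -0.05] grip 14.8 12.425
clock: 12.8
tool_pos: [533.6, -58.0, 139.3]
tool_rot: [-2.914, -0.492, -0.831]
ft_force: [-2.9, -4.5, 9.3]
grip_width: 14.8
grasp_force: 30.0
turn [-0.005  0.016  0.083] shift [-1.58  1.23 -0.77] now [ 0.06 -0.41 56.97] F [ 1.3 -3.4 10.1] M [-0.67  0.12  0.1 ] grip 14.8 12.8
```

```bash
python3 -m inch '[[0.15,0.05,-0.26,0,0,0,0],[0,0,0,0,0,0,0]]'
python3 -c "
from h import *
go(56.9,-1.3,1.25,-91)"
```

```text
clock: 13.05
tool_pos: [533.6, -57.9, 139.2]
tool_rot: [-2.913, -0.412, -0.824]
ft_force: [-4.1, -4.1, 9.4]
grip_width: 14.8
grasp_force: 30.0
turn [-0.007  0.013  0.089] shift [-1.58  1.19 -0.75] now [ 0.06 -0.37 56.94] F [ 0.6 -2.7 10.7] M [-0.66  0.05  0.01] grip 14.8 13.05
```

Turned about 90°. Pulling slowly along the bore axis (−0.497, −0.162, 0.853).

```bash
python3 -m inch '[[0,0,0,-1,-0.3,1.7,0],[0,0,0,-1,-0.3,1.7,0],[0,0,0,-2,-0.6,3.4,0],[0,0,0,-2,-0.7,3.4,0],[0,0,0,0,0,0,0]]'
python3 -c "
from h import *
go(67,0,-.4,-90)
W=bot.get_image('wrist');S=bot.get_image('scene')
o=np.hstack([cv2.resize(W['color'][190:340,245:395],(400,400),interpolation=0),cv2.resize(S['color'][130:280,230:380],(400,400),interpolation=0)]);cv2.imwrite('pics/c7.png',o)"
```

```text
clock: 13.68
tool_pos: [527.1, -58.6, 148.6]
tool_rot: [-2.911, -0.414, -0.82]
ft_force: [5.5, 0.1, -4.2]
grip_width: 15.2
grasp_force: 30.0
turn [-0.068 -0.014  0.161] shift [ 1.5  -1.01 -0.81] now [-0.53  1.02 68.27] F [ 2.3 -1.6 -6.4] M [-0.25 -0.33 -0.01] grip 15.2 13.675
```

View pics/c7.png

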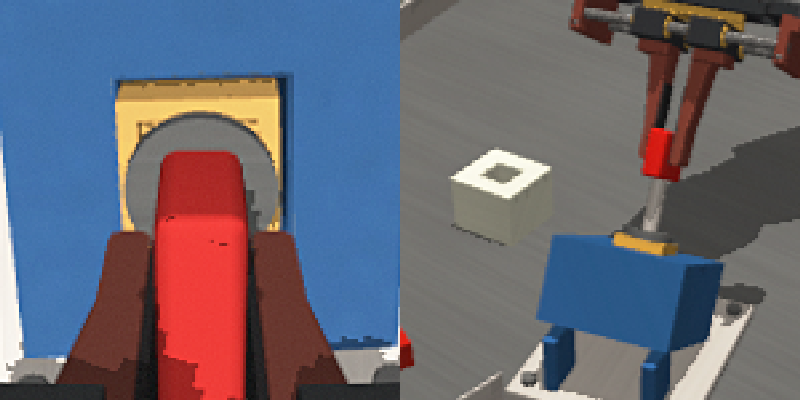

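The wrist panel shows the brass plug risen out of the bore around the collar. The scene panel shows its yellow side above the blue face at (645,243). It's on the puller, so I'll keep pulling.

```bash
python3 -m inch '[[0,0,0,-2.5,-0.8,4.3,0],[0,0,0,-2.5,-0.8,4.3,0],[0,0,0,-2.5,-0.8,4.3,0],[0,0,0,-2.5,-0.8,4.3,0],[0,0,0,-2.5,-0.8,4.3,0],[0,0,0,-2.5,-0.8,4.3,0],[0,0,0,-2.5,-0.8,4.3,0],[0,0,0,0,0,0,0]]'
python3 -c "
from h import *
go(109,0,-.4,-90)"
python3 -m inch '[[0,0,0,-2.5,-0.8,4.3,0],[0,0,0,-2.5,-0.8,4.3,0],[0,0,0,-4,-1.3,6.9,0],[0,0,0,-5,-1.6,8.5,0],[0,0,0,-5,-1.6,8.5,0],[0,0,0,0,0,20,0],[0,0,0,0,0,0,0]]'
python3 -c "
from h import *
go(109,0,-.4,-90);s=bot.get_state();print(Ro.from_rotvec(s['tool_rot']).as_matrix().round(3),s['joint_positions'].round(2))"
```

```text
clock: 14.78
tool_pos: [508.4, -64.1, 178.5]
tool_rot: [-2.911, -0.414, -0.819]
ft_force: [1.8, 0.1, -1.2]
grip_width: 15.0
grasp_force: 30.0
turn [-0.068 -0.02   0.161] shift [-0.74 -2.26  5.09] now [ -1.47   1.52 103.93] F [ 0.8 -0.5 -2. ] M [-0.07  0.08 -0.06] grip 15.0 14.775
clock: 15.65
tool_pos: [490.3, -70.7, 232.4]
tool_rot: [-2.912, -0.415, -0.823]
ft_force: [0.6, -0.8, -4.9]
grip_width: 14.9
grasp_force: 30.0
turn [-0.059 -0.003  0.161] shift [ 17.41   4.34 -48.82] now [ 10.26   0.86 159.98] F [-2.3 -0.9 -4.3] M [-0.01  1.03  0.02] grip 14.9 15.65
[[ 0.818  0.282  0.501]
 [ 0.235 -0.959  0.156]
 [ 0.525 -0.01  -0.851]] [-0.37  0.07  2.22  0.73  0.52  0.33]
```

The plug is out and carried (−4.9 N, its weight plus the puller's). Raise, set upright and travel to above the tray.

```bash
python3 -m inch '[[0,0,0,0,10,30,0],[-0.24,0.75,0,4,25,0,0],[-0.24,0.75,0,7,40,0,0],[-0.24,0.75,0,9,50,0,0],[-0.24,0.75,0,9,50,0,0],[0,0,0,9,50,0,0],[0,0,0,9,50,0,0],[0,0,0,9,50,0,0]]'
python3 -m inch '[[0,0,0,4,40,0,0],[0,0,0,0,20,0,0],[0,0,0,0,0,0,0],[0,0,0,0,0,0,0]]'
python3 - <<'E'
from h import *
s=bot.get_state();R=Ro.from_rotvec(s['tool_rot']).as_matrix();z=R[:,2]
print(R.round(3),"fix turn",(np.degrees(np.cross(z,[0,0,-1]))/10).round(3),s["tool_pos"],s["ft_force"])
T=bot.get_image("top");S=bot.get_image("scene");W=bot.get_image("wrist")
cv2.imwrite("pics/c8.png",np.hstack([cv2.resize(S["color"][100:420,330:640],(400,413)),cv2.resize(W["color"],(400,413))]))
E
```

```text
clock: 16.65
tool_pos: [543.0, 247.7, 258.5]
tool_rot: [-3.087, -0.445, -0.075]
ft_force: [-0.3, -1.7, -5.5]
grip_width: 14.8
grasp_force: 30.0
clock: 17.15
tool_pos: [547.0, 304.6, 259.2]
tool_rot: [-3.089, -0.444, -0.076]
ft_force: [-0.2, 0.2, -4.5]
grip_width: 14.7
grasp_force: 30.0
[[ 0.958  0.282  0.045]
 [ 0.281 -0.959  0.027]
 [ 0.051 -0.013 -0.999]] fix turn [-0.153  0.259  0.   ] [547.03814709 304.56745159 259.20046549] [-0.16746611  0.16740133 -4.47220236]
```

View pics/c8.png

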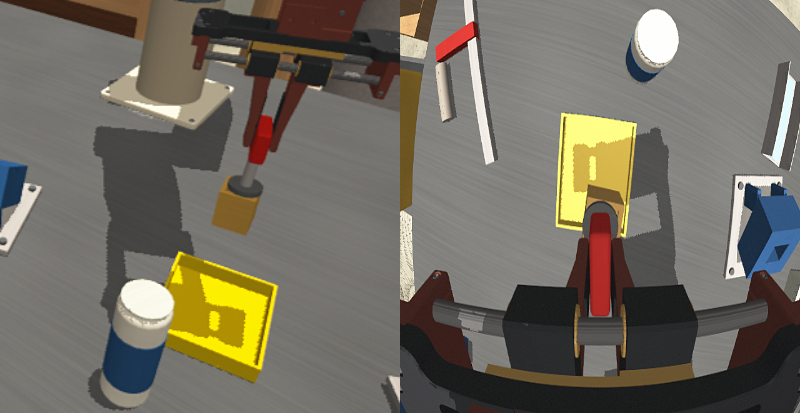

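The plug hangs on the puller over the tray's right part in both panels. The tool itself is about 3° off vertical, so I'll correct that, centre over the tray, lower part way, and check the puller's lean.

```bash
python3 -m inch '[[-0.15,0.26,0,1,10,-30,0],[0,0,0,0,0,-40,0],[0,0,0,0,0,-30,0],[0,0,0,0,0,0,0],[0,0,0,0,0,0,0]]'
python3 - <<'E'
from h import *
W=bot.get_image("wrist");S=bot.get_image("scene");s=bot.get_state();R=Ro.from_rotvec(s['tool_rot']).as_matrix();p=s["tool_pos"]
print("tz",R[:,2].round(3),p.round(1),s["ft_force"].round(1))
r=blob(S,*RED,(450,60,620,330));b=blob(S,(10,120,60),(22,255,255),(450,60,640,400))
print("scene red",cen(r),"brass",cen(b),cv2.contourArea(b),cv2.boundingRect(b))
for L in(-5,0,5):
    Q=R@Ro.from_euler('y',-L,degrees=True).as_matrix()  # lean: bottom towards -tool x for +L? printed below
    P=lambda k:p+R@[0,0,-12]+Q@[0,0,k+12]
    c=np.array([proj(W,P(50.9)+Q@[18*np.cos(a),18*np.sin(a),0],1) for a in np.linspace(0,6.28,73)])
    print(L,(Q@[0,0,1]).round(3),"scene grip",proj(S,P(-5.6)).round(1),"collar",proj(S,P(54)).round(1),"plug c",proj(S,P(80)).round(1),"plug bot",proj(S,P(104)).round(1),"wrist collar top",c[:,1].min().round(1),"cols",c[:,0].min().round(1),c[:,0].max().round(1))
o=np.hstack([cv2.resize(S["color"][140:320,450:630],(400,400),interpolation=0),cv2.resize(W["color"][190:340,245:395],(400,400),interpolation=0)]);cv2.imwrite("pics/c9.png",o)
E
```

```text
clock: 17.92
tool_pos: [549.4, 315.7, 161.1]
tool_rot: [-3.108, -0.446, -0.005]
ft_force: [-0.1, -0.2, -4.0]
grip_width: 14.7
grasp_force: 30.0
tz [ 0.004  0.003 -1.   ] [549.7 316.  161.7] [ 0.3 -0.7 -4.3]
scene red (520.0405525846702, 269.42290552584666) brass (528.1828927573608, 122.35138620245003) 775.5 (513, 92, 32, 63)
-5 [ 0.087  0.027 -0.996] scene grip [519.6 268.6] collar [508.5 300.6] plug c [504.  313.6] plug bot [500.  325.2] wrist collar top 223.5 cols 289.6 348.8
0 [ 0.004  0.003 -1.   ] scene grip [519.7 268.4] collar [508.8 298.3] plug c [504.3 310.4] plug bot [500.4 321.1] wrist collar top 231.4 cols 289.9 348.5
5 [-0.08  -0.022 -0.997] scene grip [519.7 268.1] collar [509.1 295.8] plug c [504.8 306.9] plug bot [501.  316.7] wrist collar top 239.5 cols 290.1 348.3
```

View pics/c9.png

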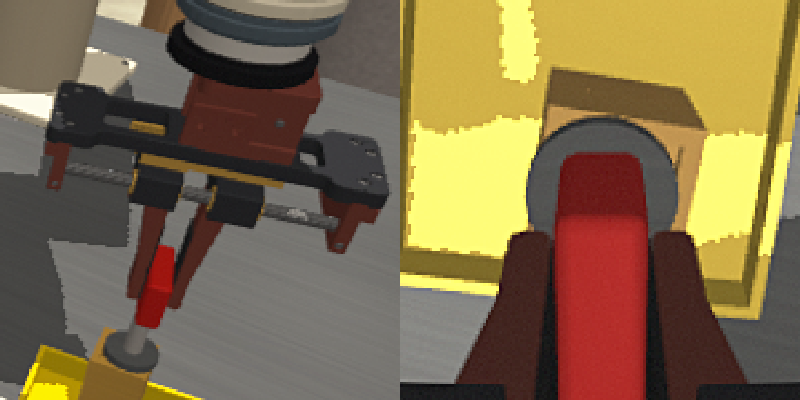

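The wrist panel shows the collar top at row 234, and the scene collar is at (509,297). Both match the no-lean prediction within about 1°, and the plug is over the tray floor. Lowering.

```bash
python3 -m inch '[[0,0,0,0,0,-20,0],[0,0,0,0,0,-20,0],[0,0,0,0,0,-8,0],[0,0,0,0,0,-2,0],[0,0,0,0,0,0,0],[0,0,0,0,0,0,0]]'; python3 -m inch '[[0,0,0,0,0,-1,0],[0,0,0,0,0,0,0]]'; python3 -m inch '[[0,0,0,0,0,-1,0],[0,0,0,0,0,0,0]]'; python3 -m inch '[[0,0,0,0,0,-0.5,0],[0,0,0,0,0,0,0]]'
```

```text
clock: 18.77
tool_pos: [549.0, 315.9, 110.2]
tool_rot: [-3.108, -0.447, -0.004]
ft_force: [-0.2, -0.2, -3.1]
grip_width: 14.9
grasp_force: 30.0
clock: 19.02
tool_pos: [548.5, 315.8, 109.2]
tool_rot: [-3.108, -0.447, -0.002]
ft_force: [-2.8, -0.1, 2.3]
grip_width: 14.7
grasp_force: 30.0
clock: 19.27
tool_pos: [548.6, 316.0, 108.5]
tool_rot: [-3.108, -0.447, -0.003]
ft_force: [-4.5, -0.3, 6.8]
grip_width: 15.0
grasp_force: 30.0
clock: 19.52
tool_pos: [548.9, 316.1, 108.5]
tool_rot: [-3.108, -0.447, -0.004]
ft_force: [-5.2, -0.4, 8.8]
grip_width: 14.9
grasp_force: 30.0
```

Touching down at 108.5 (expected 108). Holding briefly, then releasing and rising.

```bash
python3 -m inch '[[0,0,0,0,0,0.3,0],[0,0,0,0,0,0,0],[0,0,0,0,0,0,0.3],[0,0,0,0,0,0,0.4],[0,0,0,0,0,0,0.6],[0,0,0,0,0,0,0.6],[0,0,0,0,0,0,0.6]]'; python3 -m inch '[[0,0,0,0,0,10,0.6],[0,0,0,0,0,30,0.6],[0,0,0,0,0,50,0.6],[0,0,0,0,0,50,0.6],[0,0,0,0,0,0,0.6],[0,0,0,0,0,0,0.6]]'
python3 - <<'E'
from h import *
W=bot.get_image("wrist");S=bot.get_image("scene")
cv2.imwrite("pics/c10.png",np.hstack([cv2.resize(S["color"][180:420,400:640],(400,400)),cv2.resize(W["color"][140:440,170:470],(400,400))]))
E
```

```text
clock: 20.4
tool_pos: [548.5, 315.6, 107.4]
tool_rot: [-3.109, -0.447, -0.002]
ft_force: [-0.1, 0.0, -0.7]
grip_width: 52.8
grasp_force: 0.0
clock: 21.15
tool_pos: [548.1, 315.5, 247.5]
tool_rot: [-3.109, -0.447, -0.002]
ft_force: [0.1, 0.4, -0.3]
grip_width: 52.8
grasp_force: 0.0
```

View pics/c10.png

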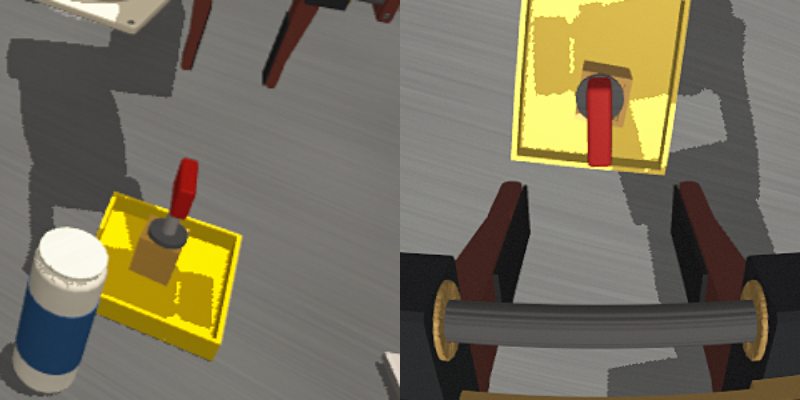

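The plug stands upright in the tray with the puller screwed in (scene crop (165,245), wrist crop (600,100)), and the gripper is clear above. Handing in.

```bash
python3 -c "
from bench import bot
print(bot.finish_job())"
```

```text
the job is handed in; nothing more can be done
None
```

The job is handed in at about 21 s: the last picture shows the plug standing upright in the yellow tray with the puller left screwed in (turned about 90°) and the gripper clear, but no verdict was returned.

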